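# Open the push-to-open supplies cupboard

### The job

Get at the craft supplies in the little cupboard with the blue door: press the door at its round metal push plate until the catch lets go, draw the finger back so that the spring throws the door ajar, then push the door wide open from its inner side, to about a right angle with the cupboard or further, and move clear. Use only the fingertips or the outside of the fingers: grasp and lift nothing, press gently enough not to shove the cupboard along the table, keep the yellow door shut and leave all the other things where they stand.

Things in the scene. Friction and masses are not known exactly. Their poses are not given: they have to be found in the camera images.
- blue_cupboard: small plywood cupboard with a blue door, carcass 130 deep (x) x 170 wide (y) x 130 mm high, loose on rubber feet, about 3 kg; a level push above about 12 N can slide it. Origin: centre of its underside; the door side looks along its own -x (towards the robot), +y is on the robot's left, z up. The space before the door is free.
- blue_door (a joint): hinge angle at the door's left (+y) edge: 0 shut, positive open towards the robot (stop 1.75 rad), negative pressed in (stop -0.05). Pressing the plate in 5 mm (-0.035 rad, about 3 N; short presses add up) frees the catch for good; once the finger draws back, the spring throws the door ajar to 0.7 to 0.8 rad with faint force. Beyond that it swings freely with slight friction and stays where left.
- blue_plate (a point): centre of the round aluminium push plate (24 mm across) on the outer face of the blue door near its free right-hand (-y) edge, 143 mm from the hinge axis, 100 mm above the cupboard's underside. Moves with the door; its x axis points in through the door, z up
- blue_hinge (a point): point on the upright hinge axis of the blue door (left edge, plane of its inner face), level with the door's top edge, 126 mm above the underside; fixed to the cupboard, 74 mm ahead (-x) of its centre and 83 mm to its left
- blue_edge (a point): top corner of the free edge of the blue door, mid-thickness. The door is 166 wide, 118 high and 10 mm thick; its top edge is 126 mm up (4 mm below the cupboard's top); shut, its inner face stands 9 mm ahead of the carcass. Moves with the door
- yellow_cupboard: small plywood cupboard with a yellow door, carcass 130 deep (x) x 170 wide (y) x 130 mm high, loose on rubber feet, about 3 kg; a level push above about 12 N can slide it. Origin: centre of its underside; the door side looks along its own -x (towards the robot), +y is on the robot's left, z up. The space before the door is free.
- yellow_door (a joint): hinge angle at the door's left (+y) edge: 0 shut, positive open towards the robot (stop 1.75 rad), negative pressed in (stop -0.05). Pressing the plate in 5 mm (-0.035 rad, about 3 N; short presses add up) frees the catch for good; once the finger draws back, the spring throws the door ajar to 0.7 to 0.8 rad with faint force. Beyond that it swings freely with slight friction and stays where left.
- yellow_plate (a point): centre of the round aluminium push plate (24 mm across) on the outer face of the yellow door near its free right-hand (-y) edge, 143 mm from the hinge axis, 100 mm above the cupboard's underside. Moves with the door; its x axis points in through the door, z up
- yellow_hinge (a point): point on the upright hinge axis of the yellow door (left edge, plane of its inner face), level with the door's top edge, 126 mm above the underside; fixed to the cupboard, 74 mm ahead (-x) of its centre and 83 mm to its left
- yellow_edge (a point): top corner of the free edge of the yellow door, mid-thickness. The door is 166 wide, 118 high and 10 mm thick; its top edge is 126 mm up (4 mm below the cupboard's top); shut, its inner face stands 9 mm ahead of the carcass. Moves with the door
- glue: orange and white glue stick standing on end, 25 mm across, 94 mm high; loose bystander; origin: centre of its underside
- jar: empty clear jar with grey lid, 65 mm across, 92 mm high; loose bystander; origin: centre of its underside
- spool: wooden spool of grey thread, 28 mm across, 40 mm high; loose bystander; origin: centre of its underside

How it is judged:
On the way, in this order (a step that is already met when the one before it is completed fails the run):
1. the fingers press the blue door in (value of joint blue_door below -0.02 rad and contact force between any of the fingers, the arm and blue_cupboard above 0.5 N).
2. let go, the blue door stands ajar by its spring with nothing touching it (value of joint blue_door between 0.45 and 1.1 rad and contact force between each of the fingers, the arm and blue_cupboard below 0.3 N), for 0.1 s.
3. the fingers push the blue door on, wide open (value of joint blue_door above 1.3 rad), for 0.1 s.
At the end, for the whole second after the job is handed in: The blue door stands still, open by more than 1.3 rad (75 degrees); the yellow door is shut (under 0.05 rad); the blue cupboard stands at rest on the table, within 30 mm of its first place (value of joint blue_door above 1.3 rad and velocity of joint blue_door between -0.05 and 0.05 rad/s and value of joint yellow_door below 0.05 rad and height (world z) of blue_cupboard below 0.005 m and linear speed of blue_cupboard below 0.02 m/s); the robot touches nothing.
It fails at once if the yellow door springs open or is pressed in (value of joint yellow_door above 0.1 rad or value of joint yellow_door below -0.025 rad).
It fails at once if the blue cupboard is shoved more than 30 mm, lifted more than 10 mm or tipped (distance of blue_cupboard from where it was at the start of the episode above 0.03 m or height (world z) of blue_cupboard above 0.01 m or angle between blue_cupboard's own z axis and vertical above 0.1 rad).
It fails at once if the yellow cupboard is shoved more than 30 mm, lifted more than 10 mm or tipped (distance of yellow_cupboard from where it was at the start of the episode above 0.03 m or height (world z) of yellow_cupboard above 0.01 m or angle between yellow_cupboard's own z axis and vertical above 0.1 rad).
It fails at once if a bystander is moved more than 25 mm (lifting it included) or tipped over (distance of any of glue, jar, spool from where it was at the start of the episode above 0.025 m or angle between any of glue, jar, spool's own z axis and vertical above 0.5 rad).
It also fails if it takes over 48 s, if anything falls off the work surface, if the arm or the gripper's body presses on something with over 40 N, if the wrist force passes 120 N, or if a joint passes its speed limit or range.

### The arm

A 6-joint arm with a two-finger parallel gripper is mounted at the origin on a cart in front of the work surface, level with it; the furniture and walls round the work are solid. World frame = base frame: x ahead of the robot, y to its left, z up, the work surface at z = 0. Lengths are in m, angles in rad, forces in N, time in s.
With the tool pointing down it reaches from about 0.375 to 0.9 m from the base axis. Payload 3.1 kg.
Tool frame: the origin (TCP) lies at the very end of the fingers, on their centre line; the grasp point (between the pads) lies 19 mm behind it; z points along the fingers, y is the direction in which the jaws open and shut (so a half turn about z gives the same grasp; the last joint's range is limited). The gripper opens to 87 mm and grips with 3 to 60 N. Pads are 19 mm wide; open, the fingers measure 117 mm over their backs; the gripper's body (75 mm by 190 mm) begins 51 mm behind the grasp point.
Start: joints at [0.989, 0.527, 1.433, -0, 1.181, -0.178], TCP at [0.246, 0.575, 0.223] pointing down, gripper open.
Joint ranges: [-3.08, 3.08], [-0.75, 2.2], [0.22, 2.44], [-1.43, 4.57], [0, 2.65], [-2.85, 2.85]. Speed limits (rad/s): [2.79, 2.79, 3.14, 3.14, 3.14, 3.14].

### API

Orientations are given as a unit quaternion [x, y, z, w].
In Python, from rig import robot, optics gives the robot as it stands.
- The arm moves only by the shell command python3 -m inch 'ROWS' [FORCE]. ROWS is JSON, a list of rows, each an object of numbers: "ax", "ay", "az": the turn, a rotation vector about the tool's x, y, z in rad; "dx", "dy", "dz": the shift along the tool's x, y, z in mm; "gripper": the opening in per cent of the stroke, from 0 (shut) to 100 (fully open). In form: [{"ax": .., "ay": .., "az": .., "dx": .., "dy": .., "dz": .., "gripper": ..}, ...]. A call has 1 to 8 rows; each row shifts and turns the commanded pose from where the row before left it, along the tool's axes as they then stand; what a row does not reach is not made up. A row lasts 1/10 s, in which the tool goes at most 50 mm and 8.59 degrees, less where a joint would pass 70% of its speed; a pose out of reach is approached as far as the arm can. A call with a gripper value outside its range is refused whole. The fingers move at their own pace and stop on an object; FORCE is the grip in N (left out, the last holds). Time passes only in rows, so rows that do not move let the fingers close. It gives the time, the measured TCP pose, the force and the opening at its end, in the units of the state.
- robot.get_obs(): the state, without advancing time (a new reading comes with each control period).
- optics.camera(name): name is "scene" or "top"; returns a dict with "img" (420x560x3 uint8, red, green, blue), "depth" (420x560 float32, m along the optical axis (not along the pixel's ray), 0 where there is no reading), "camera_matrix" (3x3 intrinsics, pixels), "position" and "attitude" of the camera in the world. Camera axes: x right, y up, looking along -z (the intrinsics and any distortion apply to the point x, -y, -z); pixel columns grow to the right and rows downward; lengths in m; the calibration is good to about 2 mm. A picture is of the moment at which its call begins.
- robot.hand_in(): hands the job in, once; it reports no verdict.
The state is a dict: "time": time; "q": joint angles; "joint_velocities": joint speeds; "joint_torque": joint torques, N m; "position": TCP position; "tool_rot": TCP orientation; "ft_force": force on the tool from outside, world axes, zero at the start; "moment": the same for the moment, N m; "grip_width": finger opening in m.
Only numpy, scipy, OpenCV 4.12 (cv2) and the standard library are available. Lean on these libraries where they do the work, as an engineer would, in place of code of your own. Each camera call takes 0.05 s, during which the arm holds its last target.

## Working session

There is one attempt and no reset: what is moved stays moved. The work goes in short steps, Python scripts to look and compute and a shell command to move; the robot and the scene stay as the last step left them, time stands still between calls to the robot, and variables do not carry over. Pictures are saved under pics/ and viewed, and the job is handed in when it is done.

```bash
ls; mkdir -p pics; python3 - <<'E'
from rig import robot, optics
import cv2,numpy as np
for n in("scene","top"):
    c=optics.camera(n); cv2.imwrite(f"pics/{n}0.png",c["img"][:,:,::-1]); np.savez(f"{n}0.npz",**c)
    print(n,c["position"],c["attitude"],c["camera_matrix"])
print(robot.get_obs())
E
```

```text
pics
scene [-0.13430927 -0.46161196  0.93578565] [ 0.34991647 -0.19760795 -0.44090818  0.80256435] [[415.68761676   0.         278.79176315]
 [  0.         415.68761676 215.42908857]
 [  0.           0.           1.        ]]
top [ 0.35902254 -0.00451885  1.47182487] [ 0.07528493 -0.07224036 -0.69923307  0.70723874] [[496.65770958   0.         284.12100682]
 [  0.         496.65770958 201.00280433]
 [  0.           0.           1.        ]]
{'time': 0.1, 'q': array([ 9.88515229e-01,  5.28365237e-01,  1.43379517e+00,  2.00203243e-05,
        1.18138812e+00, -1.78494261e-01]), 'joint_velocities': array([-0.00017469, -0.00069896, -0.00469843,  0.00064393, -0.00121437,
        0.00069599]), 'joint_torque': array([-2.94248457e-04, -4.40986776e+01, -1.77151072e+01,  6.34948723e-02,
        5.34177327e-02, -5.72699469e-05]), 'position': array([0.24515677, 0.57418729, 0.2216677 ]), 'tool_rot': array([ 2.00528285e-01,  9.79687425e-01, -9.04599519e-04, -3.71684901e-04]), 'ft_force': array([-0.43344199,  0.38849725,  0.17131453]), 'moment': array([-0.05259432, -0.02697894,  0.05943867]), 'grip_width': 0.08699430691694576}
```

View pics/scene0.png

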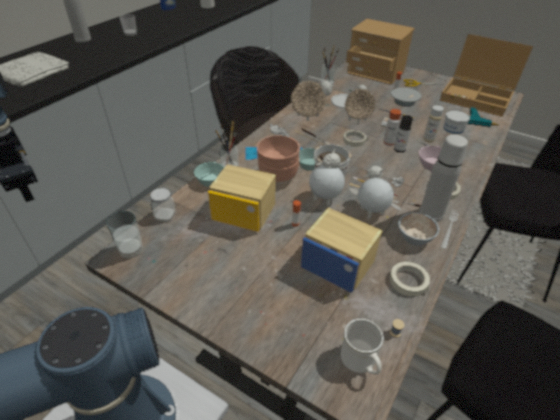

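View pics/top0.png

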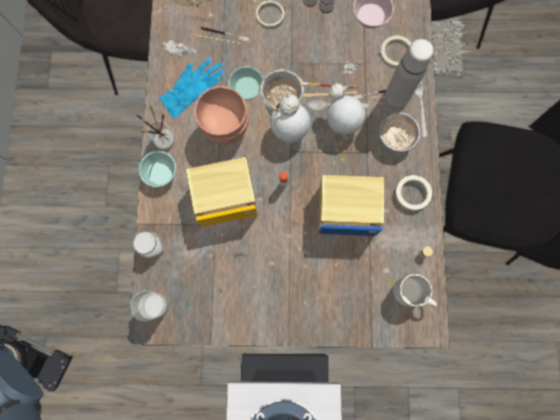

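The top view shows the blue cupboard at about (352,205) and the yellow one at (222,190). The glue (283,177) stands between them, the spool is at (427,252) and a mug at (415,292). I'll measure the blue cupboard next.

```bash
cat > h.py <<'E'
import numpy as np,cv2
from scipy.spatial.transform import Rotation as R
def cloud(c):
    K=c["camera_matrix"];d=c["depth"];v,u=np.mgrid[:d.shape[0],:d.shape[1]]
    p=np.stack([(u-K[0,2])/K[0,0]*d,-(v-K[1,2])/K[1,1]*d,-d],-1)
    return p@R.from_quat(c["attitude"]).as_matrix().T+c["position"]
def proj(c,P):
    q=(np.atleast_2d(P)-c["position"])@R.from_quat(c["attitude"]).as_matrix();K=c["camera_matrix"]
    return np.c_[K[0,0]*q[:,0]/-q[:,2]+K[0,2],K[1,1]*-q[:,1]/-q[:,2]+K[1,2]]
E
python3 - <<'E'
from h import *
for n in("top","scene"):
    c=dict(np.load(n+"0.npz"));p=cloud(c)
    print(n)
    for nm,(y0,y1) in {"blue":(-.3,-.05),"yel":(.05,.35)}.items():
        m=(p[...,2]>.122)&(p[...,2]<.138)&(p[...,1]>y0)&(p[...,1]<y1)&(p[...,0]>.35)&(p[...,0]<.75)
        nn,l,st,_=cv2.connectedComponentsWithStats(m.astype(np.uint8)); 
        k=1+np.argmax(st[1:,4]);q=p[l==k]
        print(nm,st[k],np.median(q[:,2]),cv2.minAreaRect((q[:,:2]*1000).astype(np.float32)))
        print(cv2.boxPoints(cv2.minAreaRect((q[:,:2]*1000).astype(np.float32))).round())
    if n=="top":
        for uv in [(427,252),(415,292),(413,193),(283,177),(148,245),(152,306)]: print(uv,p[uv[1],uv[0]].round(3))
    im=c["img"][:,:,::-1]
    if n=="scene": cv2.imwrite("pics/cs.png",cv2.resize(im[190:310,270:430],(800,600),interpolation=2))
    else: cv2.imwrite("pics/ct.png",cv2.resize(im[150:270,280:440],(800,600),interpolation=2))
E
```

```text
top
blue [ 322  176   62   48 2825] 0.12988209431398534 ((651.7474975585938, -186.14886474609375), (169.31930541992188, 131.27809143066406), 88.52326202392578)
[[ 584. -269.]
 [ 715. -272.]
 [ 720. -103.]
 [ 588. -100.]]
yel [ 187  163   68   52 2662] 0.12980181033548233 ((687.2932739257812, 181.75180053710938), (132.4993133544922, 170.37098693847656), 12.767333984375)
[[604. 250.]
 [642.  84.]
 [771. 113.]
 [733. 279.]]
(427, 252) [ 0.517 -0.41   0.04 ]
(415, 292) [ 0.404 -0.378  0.011]
(413, 193) [ 0.699 -0.386  0.006]
(283, 177) [0.721 0.007 0.097]
(148, 245) [0.522 0.382 0.09 ]
(152, 306) [0.356 0.364 0.074]
scene
blue [ 305  208   77   54 2162] 0.1286921688371287 ((651.4554443359375, -184.92828369140625), (171.56617736816406, 134.68984985351562), 88.28636932373047)
[[ 582. -269.]
 [ 716. -273.]
 [ 721. -101.]
 [ 587.  -97.]]
yel [ 209  164   64   37 1400] 0.12843498162011024 ((685.642578125, 182.8548126220703), (133.25540161132812, 171.6422119140625), 12.457684516906738)
[[602. 252.]
 [639.  85.]
 [769. 113.]
 [732. 281.]]
```

View pics/cs.png

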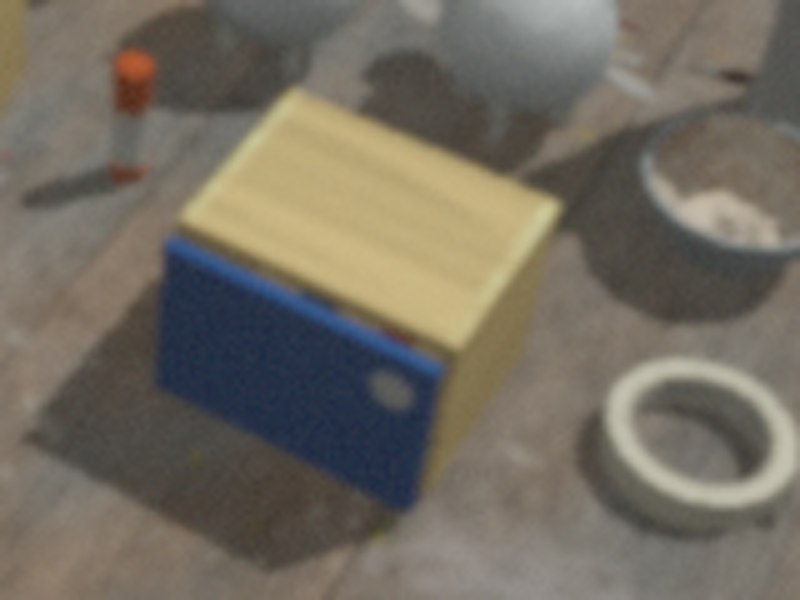

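View pics/ct.png

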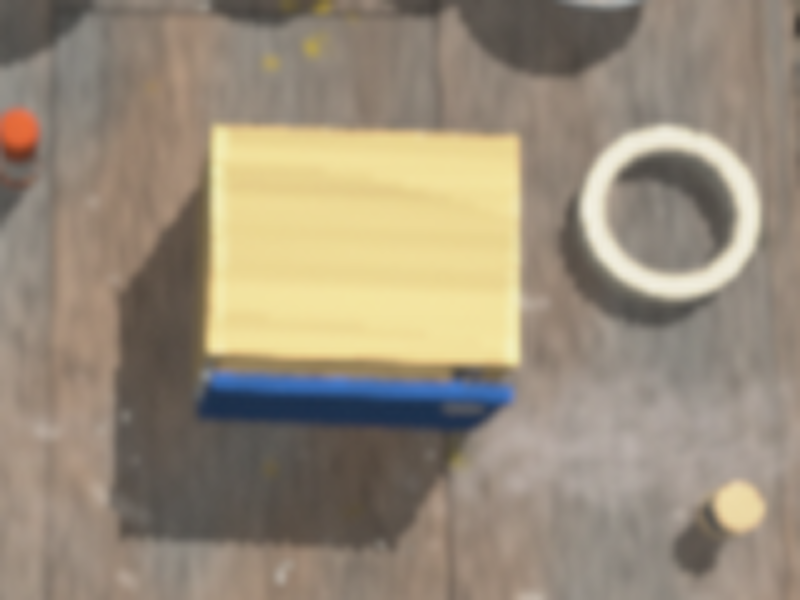

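```bash
python3 -m inch '[{"az":-0.126,"dz":-15,"gripper":0},{"az":-0.126,"dz":-15},{"az":-0.125},{"dx":-30,"dy":-34},{"dx":-30,"dy":-34},{"dx":-30,"dy":-34},{"dx":-30,"dy":-34},{"dx":-30,"dy":-34}]'; python3 -m inch '[{"dx":-30,"dy":-34},{"dx":-30,"dy":-34},{"dx":-30,"dy":-30},{"dy":-40},{"dy":-40},{"dy":-40},{"dy":-40},{}]'
```

```text
invalid input
invalid input
```

```bash
python3 -m inch '[{"ax":0,"ay":0,"az":-0.126,"dx":0,"dy":0,"dz":-15,"gripper":0},{"ax":0,"ay":0,"az":-0.126,"dx":0,"dy":0,"dz":-15,"gripper":0},{"ax":0,"ay":0,"az":-0.125,"dx":0,"dy":0,"dz":0,"gripper":0},{"ax":0,"ay":0,"az":0,"dx":-30,"dy":-34,"dz":0,"gripper":0},{"ax":0,"ay":0,"az":0,"dx":-30,"dy":-34,"dz":0,"gripper":0},{"ax":0,"ay":0,"az":0,"dx":-30,"dy":-34,"dz":0,"gripper":0},{"ax":0,"ay":0,"az":0,"dx":-30,"dy":-34,"dz":0,"gripper":0},{"ax":0,"ay":0,"az":0,"dx":-30,"dy":-34,"dz":0,"gripper":0}]'
```

```text
time: 0.9
position: [0.3915, 0.3992, 0.2522]
tool_rot: [0.013, 1.0, -0.0, -0.0]
ft_force: [0.3, 0.4, 0.5]
grip_width: 0.0311
```

```bash
python3 -m inch '[{"ax":0,"ay":0,"az":0,"dx":-30,"dy":-40,"dz":0,"gripper":0},{"ax":0,"ay":0,"az":0,"dx":-30,"dy":-40,"dz":0,"gripper":0},{"ax":0,"ay":0,"az":0,"dx":-20,"dy":-45,"dz":0,"gripper":0},{"ax":0,"ay":0,"az":0,"dx":0,"dy":-48,"dz":0,"gripper":0},{"ax":0,"ay":0,"az":0,"dx":0,"dy":-48,"dz":0,"gripper":0},{"ax":0,"ay":0,"az":0,"dx":0,"dy":-48,"dz":0,"gripper":0},{"ax":0,"ay":0,"az":0,"dx":0,"dy":-48,"dz":0,"gripper":0},{"ax":0,"ay":0,"az":0,"dx":0,"dy":-48,"dz":0,"gripper":0}]'; python3 -m inch '[{"ax":0,"ay":0,"az":0,"dx":0,"dy":-48,"dz":0,"gripper":0},{"ax":0,"ay":0,"az":0,"dx":0,"dy":-48,"dz":0,"gripper":0},{"ax":0,"ay":0,"az":0,"dx":0,"dy":-48,"dz":0,"gripper":0},{"ax":0,"ay":0,"az":0,"dx":0,"dy":-48,"dz":0,"gripper":0},{"ax":0,"ay":0,"az":0,"dx":0,"dy":-48,"dz":0,"gripper":0},{"ax":0,"ay":0,"az":0,"dx":0,"dy":0,"dz":0,"gripper":0},{"ax":0,"ay":0,"az":0,"dx":0,"dy":0,"dz":0,"gripper":0}]'
```

```text
time: 1.7
position: [0.4605, 0.032, 0.2524]
tool_rot: [0.013, 1.0, 0.0, -0.0]
ft_force: [0.8, -0.8, 0.9]
grip_width: 0.0007
time: 2.4
position: [0.4541, -0.2068, 0.252]
tool_rot: [0.015, 1.0, 0.001, -0.001]
ft_force: [0.1, 1.3, -0.3]
grip_width: 0.0004
```

```bash
python3 -m inch '[{"ax":0,"ay":0,"az":0,"dx":-20,"dy":-36,"dz":0,"gripper":0},{"ax":0,"ay":0,"az":0,"dx":-20,"dy":0,"dz":30,"gripper":0},{"ax":0,"ay":0,"az":0,"dx":0,"dy":0,"dz":40,"gripper":0},{"ax":0,"ay":0,"az":0,"dx":0,"dy":0,"dz":40,"gripper":0},{"ax":0,"ay":0,"az":0,"dx":0,"dy":0,"dz":40,"gripper":0},{"ax":0,"ay":0,"az":0,"dx":0,"dy":0,"dz":12,"gripper":0},{"ax":0,"ay":0,"az":0,"dx":0,"dy":0,"dz":0,"gripper":0},{"ax":0,"ay":0,"az":0,"dx":0,"dy":0,"dz":0,"gripper":0}]'; python3 - <<'E'
from rig import optics
import cv2
im=optics.camera("scene")["img"][:,:,::-1]
cv2.imwrite("pics/s1.png",cv2.resize(im[170:380,240:450],(600,600),interpolation=2))
E
```

```text
time: 3.2
position: [0.4947, -0.243, 0.0918]
tool_rot: [0.013, 1.0, -0.001, 0.001]
ft_force: [0.5, -1.2, 0.7]
grip_width: 0.0004
```

View pics/s1.png

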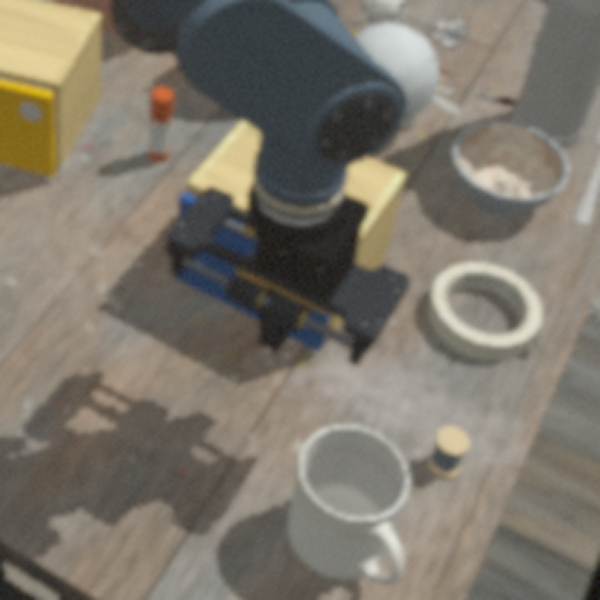

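The closed fingers (tips at about 270,335 in the crop) stand in front of the blue door, near its right-hand part. Next I approach the plate in small steps.

```bash
python3 -m inch '[{"ax":0,"ay":0,"az":0,"dx":-20,"dy":0,"dz":0,"gripper":0},{"ax":0,"ay":0,"az":0,"dx":-20,"dy":0,"dz":0,"gripper":0},{"ax":0,"ay":0,"az":0,"dx":-10,"dy":0,"dz":0,"gripper":0},{"ax":0,"ay":0,"az":0,"dx":0,"dy":0,"dz":0,"gripper":0},{"ax":0,"ay":0,"az":0,"dx":0,"dy":0,"dz":0,"gripper":0}]';python3 -m inch '[{"ax":0,"ay":0,"az":0,"dx":-3,"dy":0,"dz":0,"gripper":0},{"ax":0,"ay":0,"az":0,"dx":-3,"dy":0,"dz":0,"gripper":0},{"ax":0,"ay":0,"az":0,"dx":0,"dy":0,"dz":0,"gripper":0}]'; python3 -m inch '[{"ax":0,"ay":0,"az":0,"dx":-3,"dy":0,"dz":0,"gripper":0},{"ax":0,"ay":0,"az":0,"dx":0,"dy":0,"dz":0,"gripper":0},{"ax":0,"ay":0,"az":0,"dx":0,"dy":0,"dz":0,"gripper":0}]'
```

```text
time: 3.75
position: [0.5433, -0.2444, 0.0913]
tool_rot: [0.013, 1.0, -0.0, -0.0]
ft_force: [-0.6, 0.6, -0.4]
grip_width: 0.0001
time: 4.05
position: [0.5498, -0.2449, 0.0906]
tool_rot: [0.013, 1.0, -0.0, 0.0]
ft_force: [0.2, 0.2, -0.0]
grip_width: 0.0005
time: 4.35
position: [0.5527, -0.2448, 0.0904]
tool_rot: [0.013, 1.0, 0.0, -0.0]
ft_force: [1.2, 0.5, 0.6]
grip_width: 0.0005
```

Force noise is about 1 N. I keep on in 2 to 3 mm steps.

```bash
for i in 1; do python3 -m inch '[{"ax":0,"ay":0,"az":0,"dx":-3,"dy":0,"dz":0,"gripper":0},{"ax":0,"ay":0,"az":0,"dx":0,"dy":0,"dz":0,"gripper":0},{"ax":0,"ay":0,"az":0,"dx":0,"dy":0,"dz":0,"gripper":0}]'; done; python3 -m inch '[{"ax":0,"ay":0,"az":0,"dx":-2,"dy":0,"dz":0,"gripper":0},{"ax":0,"ay":0,"az":0,"dx":0,"dy":0,"dz":0,"gripper":0},{"ax":0,"ay":0,"az":0,"dx":0,"dy":0,"dz":0,"gripper":0}]'
```

```text
time: 4.65
position: [0.5558, -0.2449, 0.0905]
tool_rot: [0.013, 1.0, -0.0, -0.0]
ft_force: [0.6, 0.7, 0.1]
grip_width: 0.0006
time: 4.95
position: [0.5576, -0.2448, 0.0905]
tool_rot: [0.013, 1.0, 0.0, -0.0]
ft_force: [0.0, 1.3, -0.1]
grip_width: 0.0001
```

```bash
python3 -m inch '[{"ax":0,"ay":0,"az":0,"dx":-2,"dy":0,"dz":0,"gripper":0},{"ax":0,"ay":0,"az":0,"dx":0,"dy":0,"dz":0,"gripper":0},{"ax":0,"ay":0,"az":0,"dx":0,"dy":0,"dz":0,"gripper":0}]'
```

```text
time: 5.25
position: [0.5596, -0.245, 0.0905]
tool_rot: [0.013, 1.0, 0.0, -0.0]
ft_force: [-0.7, 0.3, 0.1]
grip_width: 0.0004
```

```bash
for i in 1; do python3 -m inch '[{"ax":0,"ay":0,"az":0,"dx":-2,"dy":0,"dz":0,"gripper":0},{"ax":0,"ay":0,"az":0,"dx":0,"dy":0,"dz":0,"gripper":0},{"ax":0,"ay":0,"az":0,"dx":0,"dy":0,"dz":0,"gripper":0}]';  python3 -m inch '[{"ax":0,"ay":0,"az":0,"dx":-2,"dy":0,"dz":0,"gripper":0},{"ax":0,"ay":0,"az":0,"dx":0,"dy":0,"dz":0,"gripper":0},{"ax":0,"ay":0,"az":0,"dx":0,"dy":0,"dz":0,"gripper":0}]'; done
```

```text
time: 5.55
position: [0.561, -0.2451, 0.0904]
tool_rot: [0.013, 1.0, 0.0, -0.001]
ft_force: [-3.4, -0.9, 1.0]
grip_width: 0.0003
time: 5.85
position: [0.564, -0.2452, 0.0905]
tool_rot: [0.014, 1.0, -0.0, 0.0]
ft_force: [-2.7, -0.0, -0.4]
grip_width: 0.0006
```

```bash
python3 -m inch '[{"ax":0,"ay":0,"az":0,"dx":-1.5,"dy":0,"dz":0,"gripper":0},{"ax":0,"ay":0,"az":0,"dx":0,"dy":0,"dz":0,"gripper":0},{"ax":0,"ay":0,"az":0,"dx":0,"dy":0,"dz":0,"gripper":0}]'; python3 -m inch '[{"ax":0,"ay":0,"az":0,"dx":-1,"dy":0,"dz":0,"gripper":0},{"ax":0,"ay":0,"az":0,"dx":0,"dy":0,"dz":0,"gripper":0},{"ax":0,"ay":0,"az":0,"dx":0,"dy":0,"dz":0,"gripper":0}]'
```

```text
time: 6.15
position: [0.5653, -0.2453, 0.0905]
tool_rot: [0.013, 1.0, -0.0, 0.0]
ft_force: [-2.8, -1.1, 0.5]
grip_width: 0.0003
time: 6.45
position: [0.5653, -0.2452, 0.0905]
tool_rot: [0.013, 1.0, 0.0, -0.001]
ft_force: [-5.4, -1.9, 0.2]
grip_width: 0.0003
```

The finger stalls at x = 0.5653 as the force rises to 5.4 N, so the door is at its inner stop and the catch should be free. I draw back and up.

```bash
python3 -m inch '[{"ax":0,"ay":0,"az":0,"dx":30,"dy":0,"dz":0,"gripper":0},{"ax":0,"ay":0,"az":0,"dx":45,"dy":0,"dz":0,"gripper":0},{"ax":0,"ay":0,"az":0,"dx":45,"dy":0,"dz":0,"gripper":0},{"ax":0,"ay":0,"az":0,"dx":40,"dy":0,"dz":-20,"gripper":0},{"ax":0,"ay":0,"az":0,"dx":0,"dy":0,"dz":-45,"gripper":0},{"ax":0,"ay":0,"az":0,"dx":0,"dy":0,"dz":-45,"gripper":0},{"ax":0,"ay":0,"az":0,"dx":0,"dy":0,"dz":0,"gripper":0},{"ax":0,"ay":0,"az":0,"dx":0,"dy":0,"dz":0,"gripper":0}]'; python3 -m inch '[{"ax":0,"ay":0,"az":0,"dx":0,"dy":0,"dz":0,"gripper":0},{"ax":0,"ay":0,"az":0,"dx":0,"dy":0,"dz":0,"gripper":0},{"ax":0,"ay":0,"az":0,"dx":0,"dy":0,"dz":0,"gripper":0},{"ax":0,"ay":0,"az":0,"dx":0,"dy":0,"dz":0,"gripper":0},{"ax":0,"ay":0,"az":0,"dx":0,"dy":0,"dz":0,"gripper":0}]';python3 - <<'E'
from rig import optics
import cv2,numpy as np
for n in("top","scene"):
    c=optics.camera(n);np.savez(n+"2.npz",**c);im=c["img"][:,:,::-1]
    cv2.imwrite(f"pics/{n}2.png",cv2.resize(im[150:350,250:450],(600,600),interpolation=2))
E
```

```text
time: 7.25
position: [0.4078, -0.2415, 0.202]
tool_rot: [0.014, 1.0, -0.001, 0.002]
ft_force: [-0.2, -0.0, 0.0]
grip_width: 0.0005
time: 7.75
position: [0.4061, -0.2407, 0.2]
tool_rot: [0.013, 1.0, 0.0, -0.0]
ft_force: [0.6, -0.5, -0.6]
grip_width: 0.0006
```

View pics/top2.png

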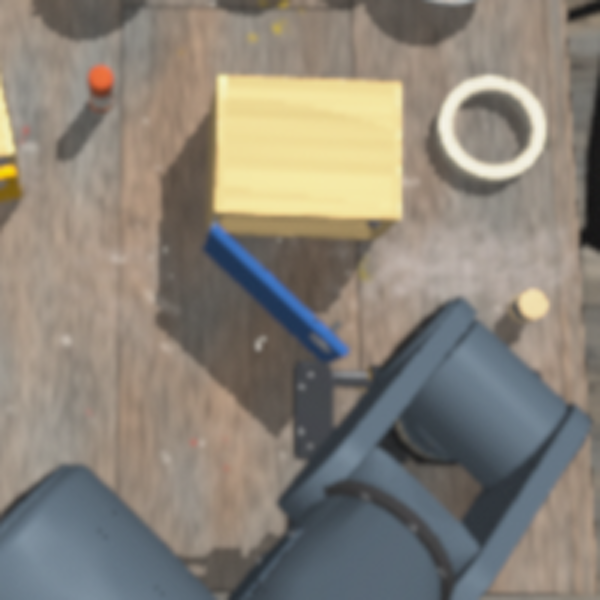

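View pics/scene2.png

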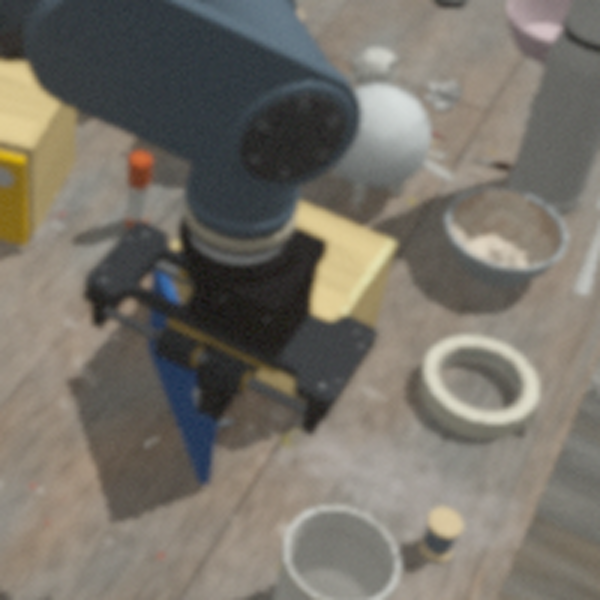

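The door stands ajar at about 43° (door from (215,228) to (345,350) in the top crop), and nothing touches it. I go behind it: over to x of about 0.54, then down.

```bash
python3 -m inch '[{"ax":0,"ay":0,"az":0,"dx":-40,"dy":-3,"dz":0,"gripper":0},{"ax":0,"ay":0,"az":0,"dx":-40,"dy":-3,"dz":0,"gripper":0},{"ax":0,"ay":0,"az":0,"dx":-40,"dy":-3,"dz":0,"gripper":0},{"ax":0,"ay":0,"az":0,"dx":-14,"dy":0,"dz":0,"gripper":0},{"ax":0,"ay":0,"az":0,"dx":0,"dy":0,"dz":0,"gripper":0},{"ax":0,"ay":0,"az":0,"dx":0,"dy":0,"dz":0,"gripper":0}]'; python3 -m inch '[{"ax":0,"ay":0,"az":0,"dx":0,"dy":0,"dz":35,"gripper":0},{"ax":0,"ay":0,"az":0,"dx":0,"dy":0,"dz":35,"gripper":0},{"ax":0,"ay":0,"az":0,"dx":0,"dy":0,"dz":30,"gripper":0},{"ax":0,"ay":0,"az":0,"dx":0,"dy":0,"dz":12,"gripper":0},{"ax":0,"ay":0,"az":0,"dx":0,"dy":0,"dz":0,"gripper":0}]'
```

```text
time: 8.45
position: [0.539, -0.2529, 0.2]
tool_rot: [0.013, 1.0, 0.001, -0.001]
ft_force: [-0.1, -0.4, 0.0]
grip_width: 0.0005
time: 8.95
position: [0.5378, -0.2527, 0.0871]
tool_rot: [0.014, 1.0, 0.001, -0.002]
ft_force: [-0.4, -0.2, 0.7]
grip_width: 0.0003
```

```bash
python3 -m inch '[{"ax":0,"ay":0,"az":0,"dx":14,"dy":13,"dz":0,"gripper":0},{"ax":0,"ay":0,"az":0,"dx":14,"dy":13,"dz":0,"gripper":0},{"ax":0,"ay":0,"az":0,"dx":10,"dy":9,"dz":0,"gripper":0},{"ax":0,"ay":0,"az":0,"dx":10,"dy":9,"dz":0,"gripper":0},{"ax":0,"ay":0,"az":0,"dx":8,"dy":9,"dz":0,"gripper":0},{"ax":0,"ay":0,"az":0,"dx":8,"dy":9,"dz":0,"gripper":0},{"ax":0,"ay":0,"az":0,"dx":6,"dy":10,"dz":0,"gripper":0},{"ax":0,"ay":0,"az":0,"dx":5,"dy":10,"dz":0,"gripper":0}]'; python3 -m inch '[{"ax":0,"ay":0,"az":0,"dx":4,"dy":10,"dz":0,"gripper":0},{"ax":0,"ay":0,"az":0,"dx":3,"dy":10,"dz":0,"gripper":0},{"ax":0,"ay":0,"az":0,"dx":0,"dy":10,"dz":0,"gripper":0},{"ax":0,"ay":0,"az":0,"dx":0,"dy":10,"dz":0,"gripper":0},{"ax":0,"ay":0,"az":0,"dx":0,"dy":0,"dz":0,"gripper":0}]'
```

```text
time: 9.75
position: [0.4669, -0.1689, 0.0889]
tool_rot: [0.014, 1.0, -0.0, 0.0]
ft_force: [-0.1, -0.1, 0.4]
grip_width: 0.0004
time: 10.25
position: [0.4611, -0.1278, 0.0884]
tool_rot: [0.013, 1.0, 0.0, -0.0]
ft_force: [0.3, -0.7, -0.1]
grip_width: 0.0008
```

```bash
python3 -m inch '[{"ax":0,"ay":0,"az":0,"dx":0,"dy":6,"dz":0,"gripper":0},{"ax":0,"ay":0,"az":0,"dx":0,"dy":6,"dz":0,"gripper":0},{"ax":0,"ay":0,"az":0,"dx":0,"dy":5,"dz":0,"gripper":0},{"ax":0,"ay":0,"az":0,"dx":0,"dy":3,"dz":0,"gripper":0},{"ax":0,"ay":0,"az":0,"dx":0,"dy":0,"dz":0,"gripper":0},{"ax":0,"ay":0,"az":0,"dx":0,"dy":0,"dz":0,"gripper":0}]'; python3 -m inch '[{"ax":0,"ay":0,"az":0,"dx":0,"dy":-20,"dz":0,"gripper":0},{"ax":0,"ay":0,"az":0,"dx":0,"dy":-30,"dz":0,"gripper":0},{"ax":0,"ay":0,"az":0,"dx":0,"dy":-20,"dz":-30,"gripper":0},{"ax":0,"ay":0,"az":0,"dx":0,"dy":0,"dz":-40,"gripper":0},{"ax":0,"ay":0,"az":0,"dx":0,"dy":0,"dz":-45,"gripper":0},{"ax":0,"ay":0,"az":0,"dx":20,"dy":-20,"dz":-30,"gripper":0},{"ax":0,"ay":0,"az":0,"dx":30,"dy":-20,"dz":0,"gripper":0},{"ax":0,"ay":0,"az":0,"dx":0,"dy":0,"dz":0,"gripper":0}]';python3 - <<'E'
from rig import optics
import cv2,numpy as np
for n in("top","scene"):
    c=optics.camera(n);np.savez(n+"3.npz",**c);im=c["img"][:,:,::-1]
    cv2.imwrite(f"pics/{n}3.png",im)
E
```

```text
time: 10.85
position: [0.4618, -0.1093, 0.0886]
tool_rot: [0.013, 1.0, -0.0, 0.0]
ft_force: [-0.9, -0.4, 0.4]
grip_width: 0.0003
time: 11.65
position: [0.4067, -0.2196, 0.2346]
tool_rot: [0.015, 1.0, -0.001, 0.0]
ft_force: [0.2, 0.5, -0.6]
grip_width: 0.0001
```

View pics/top3.png

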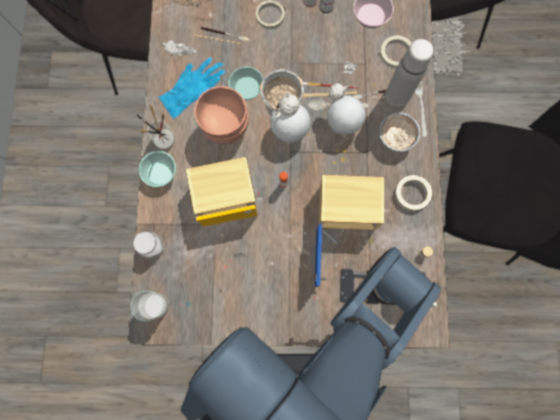

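View pics/scene3.png

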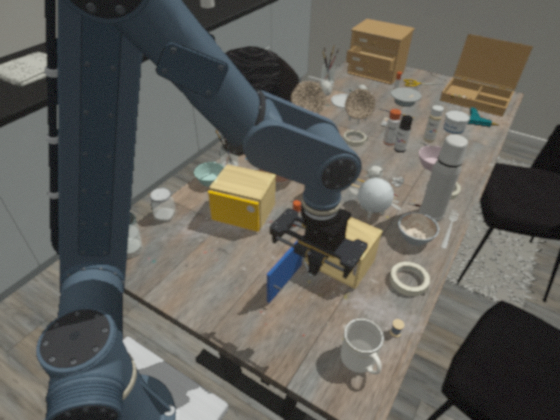

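The door stands roughly square to the cupboard (top view, (320,226) to (318,286)), the yellow door is shut, and glue, jar and spool look unmoved. I check the numbers before handing in.

```bash
python3 -m inch '[{"ax":0,"ay":0,"az":0,"dx":0,"dy":-10,"dz":-20,"gripper":0},{"ax":0,"ay":0,"az":0,"dx":0,"dy":0,"dz":0,"gripper":0},{"ax":0,"ay":0,"az":0,"dx":0,"dy":0,"dz":0,"gripper":0},{"ax":0,"ay":0,"az":0,"dx":0,"dy":0,"dz":0,"gripper":0},{"ax":0,"ay":0,"az":0,"dx":0,"dy":0,"dz":0,"gripper":0}]'
python3 - <<'E'
from h import *
from rig import optics
for c in (dict(np.load("top3.npz")),optics.camera("top")):
    p=cloud(c);x,y,z=p[...,0],p[...,1],p[...,2]
    m=(z>.122)&(z<.138)&(y>-.3)&(y<-.05)&(x>.582)&(x<.75)
    print(cv2.minAreaRect((p[m][:,:2]*1000).astype(np.float32)))
    im=c["img"].astype(int); b=(im[...,2]>im[...,0]*1.6)&(z>.117)&(z<.133)&(x>.38)&(x<.585)&(y>-.2)&(y<0)
    q=p[b]; v=cv2.fitLine((q[:,:2]*1000).astype(np.float32),cv2.DIST_HUBER,0,.01,.01).ravel()
    print(b.sum(),v,q.min(0),q.max(0),"angle from -y deg",np.degrees(np.arctan2(abs(v[0]),-v[1]*np.sign(-v[0]) )))
    for uv in [(427,252),(283,177),(148,245)]: print(uv,p[uv[1],uv[0]].round(3))
E
```

```text
time: 12.25
position: [0.4084, -0.227, 0.2526]
tool_rot: [0.013, 1.0, 0.001, -0.001]
ft_force: [0.2, 0.5, 0.4]
grip_width: 0.0001
((651.8988037109375, -186.0994110107422), (169.60482788085938, 132.31332397460938), 88.35112762451172)
205 [ 9.9902385e-01 -4.4174310e-02  4.9863788e+02 -9.2919991e+01] [ 0.41591992 -0.09908128  0.11877434] [ 0.57931333 -0.08718088  0.13281653] angle from -y deg 92.53182
(427, 252) [ 0.516 -0.408  0.046]
(283, 177) [0.721 0.007 0.097]
(148, 245) [0.523 0.383 0.087]
((652.1026611328125, -186.15353393554688), (169.4783935546875, 132.57754516601562), 88.0028076171875)
203 [ 9.9913305e-01 -4.1631147e-02  4.9808762e+02 -9.2954887e+01] [ 0.41591179 -0.09905323  0.11785341] [ 0.57828494 -0.08735106  0.13234034] angle from -y deg 92.38597
(427, 252) [ 0.517 -0.41   0.042]
(283, 177) [0.721 0.007 0.096]
(148, 245) [0.523 0.383 0.086]
```

```bash
python3 -c "
from rig import robot
print(robot.hand_in())"
```

```text
the job is handed in; nothing more can be done
None
```

The blue door is wide open and the job is handed in; `robot.hand_in()` gave no verdict. I pressed the plate with the closed fingers until the door stopped (about 5 N) and drew back. The spring threw the door ajar to about 43°, judged by eye from the top picture. I then pushed it open from its inner side and lifted clear by about 12 s on the clock.

- **Blue door:** it stands about 92° round in world axes, roughly 91 to 94° against the cupboard allowing for its 1.5° yaw. Two readings 0.6 s apart agreed to 0.15°, so it is at rest.
- **Blue cupboard:** it moved less than 1 mm from its first place.
- **Bystanders:** glue, jar and spool read within 2 mm of their first places in the plane. The spool's and jar's heights scattered by a few millimetres.
- **Yellow door:** it looked shut in both pictures. I did not measure its angle or remeasure the yellow cupboard.
- **Robot:** the TCP is 0.25 m up and the wrist force is within its noise, about 1 N.

No check failed or disagreed. The first move call was refused before anything moved, because its rows left out some of the keys.

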